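Pointing check before switching on the microscope lamp

TASK

Do the pointing check before a microscope session, picking nothing up: from above, point down at the cap of the shortest of the four vials with the fingertips about two centimetres over it, stay there at least two seconds, then point in the same way at the middle of the larger of the two open glass dishes for at least two seconds. After that, push the toggle lever of the lamp switch all the way over to its far side and draw clear. Touch none of the vials, dishes or other loose things on the bench, leave them all where they stand, and do not bring the fingertips close over the middle of any other vial or of the smaller dish.

Things in the scene. Friction and masses are not known exactly. Their poses are not given: they have to be found in the camera images.
- vial_short: Screw-cap sample vial of clear glass with a white cap, upright on the mat, diameter 27 mm, 38 mm tall to the top of the cap: the shortest of the four. Origin: centre of its underside, z up.
- vial_mid1: Screw-cap sample vial of clear glass with a white cap, upright on the mat, diameter 27 mm, 52 mm tall to the top of the cap. Origin: centre of its underside, z up.
- vial_mid2: Screw-cap sample vial of clear glass with a white cap, upright on the mat, diameter 27 mm, 52 mm tall to the top of the cap. Origin: centre of its underside, z up.
- vial_tall: Screw-cap sample vial of clear glass with a white cap, upright on the mat, diameter 27 mm, 66 mm tall to the top of the cap: the tallest. Origin: centre of its underside, z up.
- mat: Flat grey mat 180 x 180 mm, 3 mm thick, fixed to the bench; the four vials stand on it, about 90 mm apart in a square. Origin: centre of its underside. (Fixed equipment not listed, among it a microscope 0.4 m high at the far left, stands along the bench's edges, all of it more than 0.7 m from the robot's base axis.)
- dish_large: Open round glass dish, the larger, outside diameter 90 mm, 18 mm tall, wall and floor 3 mm. Origin: centre of its underside, z up. It stands on the bench; point at the centre of its mouth.
- dish_small: Open round glass dish, the smaller, outside diameter 56 mm, 18 mm tall, wall and floor 3 mm. Origin: centre of its underside, z up.
- lamp_base: Lamp switch: grey block 70 (x) x 50 (y) x 25 (z) mm fixed to the bench, with a toggle lever on top. Origin: centre of its underside; the lever pivots about the block's y axis 22 mm above the origin and is pushed towards the block's +x, its far side as seen from the robot (x axis within 30 degrees of straight ahead).
- lamp (a joint): Lever angle in rad: 0 = leaning 29 degrees to the block's -x (towards the robot, off), 1.0 = leaning 29 degrees to +x (fully over, on; end stop). Starts between 0 and 0.25. It stays where it is left; friction only, about 1 N at the ball moves it.
- lamp_tip (a point): Centre of the black ball (diameter 26 mm) at the lever's end, 60 mm from the pivot, on a steel rod 10 mm thick; 75 mm above the bench at either end of its swing, 82 mm in the middle.
- tape: Blue tape dispenser, 150 x 60 mm, 93 mm high, beyond the vials and dishes. Origin: centre of its underside.
- wash_bottle: White wash bottle, diameter 66 mm, 208 mm high with its spout. Origin: centre of its underside.
- slide_box: Clear plastic box 90 x 130 x 35 mm. Origin: centre of its underside.
- marker: Marker pen lying on the bench on the robot's side, 135 mm long along its x axis, diameter 17 mm. Origin: on the bench under its middle.
Things that resemble listed ones, but are neither listed nor needed, are in the scene too. What is shaped like the vial_mid1 but black or turquoise is not meant.

How it is judged (in metres and radians):
On the way, in this order (a step that is already met when the one before it is completed fails the run):
1. the fingertips point down at the shortest vial's cap for two seconds (tool point within 15 mm of its axis, 8 to 75 mm above the cap, tool within 48 degrees of straight down) (horizontal distance between the grasp point and vial_short below 0.015 m and z of the grasp point in the frame of vial_short between 0.046 and 0.113 m and angle between the grasp point's own z axis and vertical above 2.3 rad), for 2 s.
2. the fingertips point down at the middle of the larger dish for two seconds (tool point within 25 mm of its axis, 8 to 75 mm above the rim, tool within 48 degrees of straight down) (horizontal distance between the grasp point and dish_large below 0.025 m and z of the grasp point in the frame of dish_large between 0.026 and 0.093 m and angle between the grasp point's own z axis and vertical above 2.3 rad), for 2 s.
3. the lamp lever is pushed fully over (value of joint lamp above 0.85 rad), for 0.2 s.
At the end, for the whole second after the job is handed in: The lamp lever is at its far side (joint above 0.85 of 1.0 rad), and every vial, dish and bystander is at rest within 8 mm of where it started (value of joint lamp above 0.85 rad and distance of each of vial_short, dish_large, vial_mid1, vial_mid2, vial_tall, dish_small, tape, wash_bottle, slide_box, marker from where it was at the start of the episode below 0.008 m and linear speed of each of vial_short, dish_large, vial_mid1, vial_mid2, vial_tall, dish_small, tape, wash_bottle, slide_box, marker below 0.02 m/s); the robot touches nothing.
It fails at once if the robot touches a vial or a dish (contact force between any of the arm, the fingers and vial_short above 0.3 N or contact force between any of the arm, the fingers and dish_large above 0.3 N or contact force between any of the arm, the fingers and vial_mid1 above 0.3 N or contact force between any of the arm, the fingers and vial_mid2 above 0.3 N or contact force between any of the arm, the fingers and vial_tall above 0.3 N or contact force between any of the arm, the fingers and dish_small above 0.3 N).
It fails at once if the robot touches another loose thing (contact force between any of the arm, the fingers and tape above 0.5 N or contact force between any of the arm, the fingers and wash_bottle above 0.5 N or contact force between any of the arm, the fingers and slide_box above 0.5 N or contact force between any of the arm, the fingers and marker above 0.5 N).
It fails at once if a vial, a dish or a bystander is shifted, lifted or carried (more than 8 mm) (distance of any of vial_short, dish_large, vial_mid1, vial_mid2, vial_tall, dish_small, tape, wash_bottle, slide_box, marker from where it was at the start of the episode above 0.008 m).
It fails at once if the tool point comes close over another vial or the smaller dish (within 20 mm of its axis and less than 60 mm above its top) ((horizontal distance between the grasp point and vial_mid1 below 0.02 m and z of the grasp point in the frame of vial_mid1 below 0.112 m) or (horizontal distance between the grasp point and vial_mid2 below 0.02 m and z of the grasp point in the frame of vial_mid2 below 0.112 m) or (horizontal distance between the grasp point and vial_tall below 0.02 m and z of the grasp point in the frame of vial_tall below 0.126 m) or (horizontal distance between the grasp point and dish_small below 0.02 m and z of the grasp point in the frame of dish_small below 0.078 m)).
It also fails if it takes over 53 s, if anything falls off the work surface, if the arm or the gripper's body presses on something with over 40 N, if the wrist force passes 120 N, or if a joint passes its speed limit or range.

ROBOT

A 6-joint arm with a two-finger parallel gripper is mounted at the origin on the work surface. World frame = base frame: x ahead of the robot, y to its left, z up, the work surface at z = 0. Lengths are in mm, angles in rad, forces in N, time in s.
With the tool pointing down it reaches from about 400 to 925 mm from the base axis. Payload 12.5 kg.
Tool frame: the origin (TCP) lies between the finger pads, 19 mm behind the fingertips; this is the grasp point; z points along the fingers, y is the direction in which the jaws open and shut (so a half turn about z gives the same grasp; the last joint's range is limited). The gripper opens to 95 mm and grips with 3 to 60 N. Pads are 20 mm wide; open, the fingers measure 119 mm over their backs; the gripper's body (75 mm by 180 mm) begins 59 mm behind the grasp point.
Start: joints at [1.087, 0.491, 1.559, -0, 1.092, -0.106], TCP at [230.532, 580.947, 233.461] pointing down, gripper open.
Joint ranges: [-3.1, 3.1], [-0.84, 2.19], [0.05, 2.79], [-1.13, 4.28], [0.06, 2.93], [-2.69, 2.69]. Speed limits (rad/s): [2.22, 2.22, 2.79, 3.14, 3.14, 3.14].

INTERFACE

Orientations are given as [roll, pitch, yaw] about the fixed x, y, z axes, in that order (R = Rz(yaw) Ry(pitch) Rx(roll)).
In Python, from cell import env gives the robot as it stands.
- The arm moves only by the shell command python3 -m pendant 'ROWS'. ROWS is JSON, a list that holds one entry, the list of rows, each a list of 5 numbers: the opening, from 0 (shut) to 1 (fully open), then the shift along the tool's x, y, z in m, then the turn about the tool's z in rad. A call has exactly 8 rows; each row is the pose to reach, as a shift and turn from the pose commanded when the call began, along the tool's axes at that moment; what a row does not reach only later rows make up. A row lasts 1/10 s, in which the tool goes at most 50 mm and 8.59 degrees, less where a joint would pass 70% of its speed; a pose out of reach is approached as far as the arm can. A call with a gripper value outside its range is refused whole. The fingers move at their own pace and stop on an object; the grip force is fixed at half the most. Time passes only in rows, so rows that repeat a pose let the fingers close, or fill a call up. It gives the time, the measured TCP pose, the force and the opening at its end, in the units of the state.
- env.state(): the state, without advancing time (a new reading comes with each control period).
- env.read_camera(name): name is "scene" or "top" or "wrist"; returns a dict with "image" (400x640x3 uint8, blue, green, red), "range_z" (400x640 float32, mm along the optical axis (not along the pixel's ray), 0 where there is no reading), "fx", "fy", "cx", "cy" (pixels), "dist" ([k1, k2, p1, p2, k3] as OpenCV has them; the pictures are not rectified), "rvec" (rotation vector, rad) and "tvec" (3), from world to camera coordinates, as OpenCV has them; the wrist camera has in their place "tool_from_camera" (4x4, takes a point from camera to tool coordinates, whose origin is the TCP and whose axes are the flange's). Camera axes: x right, y down, z forward; pixel columns grow to the right and rows downward; lengths in mm; the calibration is good to about 2 mm. A picture is of the moment at which its call begins: read the wrist's pose just before it.
- env.job_done(): hands the job in, once; it reports no verdict.
The state is a dict: "t": time; "joints": joint angles; "qvel": joint speeds; "tau": joint torques, N m; "eef_pos": TCP position; "tcp_rot": TCP orientation; "ft_force": force on the tool from outside, world axes, zero at the start; "moment": the same for the moment, N m; "opening": opening from 0.0 (shut) to 1.0 (fully open).
Only numpy, scipy, OpenCV 4.12 (cv2) and the standard library are available. Lean on these libraries where they do the work, as an engineer would, in place of code of your own. Each camera call takes 0.05 s, during which the arm holds its last target. There are 200 camera calls.

## Working session

There is one attempt and no reset: what is moved stays moved. The work goes in short steps, Python scripts to look and compute and a shell command to move; the robot and the scene stay as the last step left them, time stands still between calls to the robot, and variables do not carry over. Pictures are saved under pics/ and viewed, about 8 in all and at most 12, crops included, and the job is handed in when it is done.

```bash
mkdir -p pics
cat > h.py <<'E'
import numpy as np, cv2, pickle
from cell import env
def grab(n):
    s=env.state(); c=env.read_camera(n); c['state']=s
    K=np.array([[c['fx'],0,c['cx']],[0,c['fy'],c['cy']],[0,0,1.]]); c['K']=K
    if 'rvec' in c:
        R=cv2.Rodrigues(np.array(c['rvec'],float))[0]; t=np.array(c['tvec'],float).ravel()
        c['Rwc']=R.T; c['o']=-R.T@t
    else:
        r,p,y=s['tcp_rot']; 
        from scipy.spatial.transform import Rotation as Ro
        T=np.array(c['tool_from_camera']); Rt=Ro.from_euler('xyz',[r,p,y]).as_matrix()
        c['Rwc']=Rt@T[:3,:3]; c['o']=Rt@T[:3,3]+np.array(s['eef_pos'])
    return c
def ray(c,uv):
    q=cv2.undistortPoints(np.array(uv,float).reshape(-1,1,2),c['K'],np.array(c['dist'],float)).reshape(-1,2)
    return np.c_[q,np.ones(len(q))]@c['Rwc'].T
def onz(c,uv,z):
    d=ray(c,uv); return c['o']+d*((z-c['o'][2])/d[:,2])[:,None]
def pts(c):  # world point per pixel from range
    h,w=c['range_z'].shape; v,u=np.mgrid[:h,:w]
    P=c['o']+ray(c,np.c_[u.ravel(),v.ravel()])*c['range_z'].ravel()[:,None]
    P=P.reshape(h,w,3); P[c['range_z']==0]=np.nan; return P
E
python3 - <<'E'
from h import *
print(env.state())
for n in ('scene','top'):
    c=grab(n); pickle.dump(c,open(n+'.pkl','wb')); cv2.imwrite(f'pics/{n}0.png',c['image']); print(n,c['o'],c['Rwc'][:,2])
E
```

```text
{'t': 0.0, 'joints': array([ 1.08737817e+00,  4.91550812e-01,  1.55946183e+00,  3.04257817e-07,
        1.09170043e+00, -1.05596304e-01]), 'qvel': array([ 0.00061844,  0.00015471, -0.0017691 , -0.00065963, -0.00077481,
       -0.00055379]), 'tau': array([ 2.62037873e-03, -6.12671041e+01, -2.58194822e+01,  6.93526282e-02,
        4.81794903e-02, -6.72573378e-05]), 'eef_pos': array([230.42990155, 580.72387661, 232.86290933]), 'tcp_rot': array([-3.14047850e+00, -1.18360976e-04,  2.76377060e+00]), 'ft_force': array([-0.43187838, -0.14201148, -0.88062894]), 'moment': array([-0.02818489,  0.01660296, -0.01146156]), 'opening': 0.9995961454089516}
scene [1172.95178781  551.34066335  854.7672589 ] [-0.53339138 -0.47326676 -0.70107932]
top [ 303.31121726   38.31336135 1276.29609381] [ 0.19341343 -0.00844118 -0.98108103]
```

View pics/top0.png

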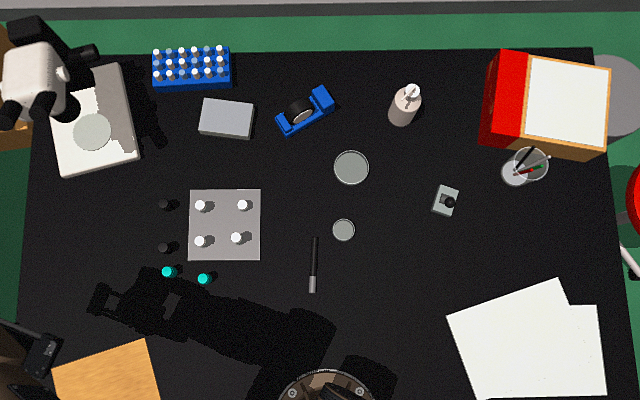

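View pics/scene0.png

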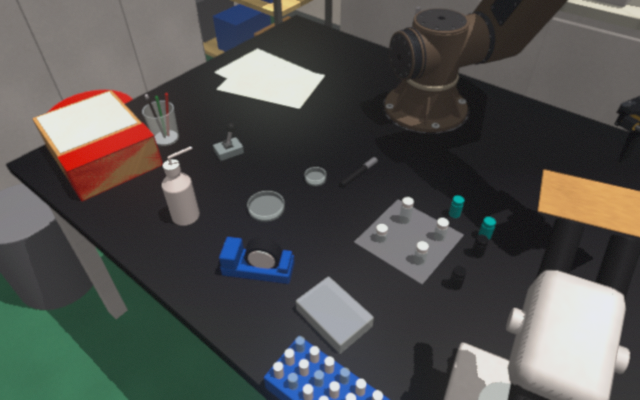

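The top view shows the mat with four white caps at (200,205), (243,205), (200,241) and (237,238). The large dish is at (351,167), the small one at (343,230), the lamp switch at (446,201) and the marker at (313,265). The black and turquoise vials off the mat are decoys. Next I'll measure cap heights by matching the caps across the two views.

Run:
```python
from h import *
C={n:pickle.load(open(n+'.pkl','rb')) for n in('top','scene')}
def caps(c,x0,y0,x1,y1,th):
    m=(c['image'].min(2)>th).astype(np.uint8); k=np.zeros_like(m);k[y0:y1,x0:x1]=1
    n,l,s,ce=cv2.connectedComponentsWithStats(m*k); P=pts(c)
    o=[]
    for i in range(1,n):
        if s[i,4]>15:
            p=P[l==i]; o.append((ce[i],s[i,4],np.nanmedian(p,0),np.nanpercentile(p[:,2],85)))
    return o
T=caps(C['top'],185,185,265,265,175); S=caps(C['scene'],365,190,465,270,165)
for n,L in(('top',T),('scene',S)):
    for o in L: print(n,o[0].round(1),o[1],o[2].round(1),o[3].round(1))
# triangulate cap centroids
for t in T:
    best=[]
    for s in S:
        a=ray(C['top'],t[0])[0];b=ray(C['scene'],s[0])[0]
        A=np.c_[a,-b]; x,*_=np.linalg.lstsq(A,C['scene']['o']-C['top']['o'],rcond=None)
        p=C['top']['o']+a*x[0];q=C['scene']['o']+b*x[1]; best.append((np.linalg.norm(p-q),(p+q)/2,s[0]))
    best.sort(key=lambda z:z[0]); print(t[0].round(1),[(round(z[0],1),z[1].round(1),z[2].round(0)) for z in best[:2]])
P=pts(C['top'])
for nm,u,v in(('dishL',351,167),('dishS',343,230),('mat',220,222),('lampball',448,202),('lampbase',440,210)): print(nm,P[v,u].round(1))
# dish ellipses
e=C['top']['image']
im=cv2.hconcat([cv2.resize(C['scene']['image'][190:290,350:470],None,fx=3.3,fy=3.3,interpolation=2),cv2.resize(e[150:250,320:470],None,fx=2.65,fy=3.3,interpolation=2)]); print(im.shape)
cv2.imwrite('pics/crop1.png',im)
```

```text
top [199.3 204.5] 82 [522.3 298.7  54.9] 57.2
top [241.7 204.1] 75 [524.  196.5  40.7] 43.2
top [235.2 236.9] 84 [440.1 208.5  68.9] 71.1
top [198.8 240.5] 81 [435.8 297.3  54.9] 57.3
top [247.8 255.8] 53 [393.  178.5   2.3] 4.7
scene [407.6 200.8] 64 [442.1 206.4  66.8] 68.4
scene [442.8 221.8] 75 [436.1 295.4  52.5] 54.3
scene [381.7 227.4] 78 [524.3 194.8  38.7] 40.6
scene [422.6 245.3] 91 [522.8 295.9  52.7] 54.2
[199.3 204.5] [(np.float64(2.2), array([523. , 297.3,  53.7]), array([423., 245.])), (np.float64(34.7), array([504.1, 300.8, 116.6]), array([443., 222.]))]
[241.7 204.1] [(np.float64(2.3), array([524.7, 196.1,  39.7]), array([382., 227.])), (np.float64(46.5), array([499.9, 208. , 116.9]), array([408., 201.]))]
[235.2 236.9] [(np.float64(2.6), array([441.2, 207.4,  66.6]), array([408., 201.])), (np.float64(40.5), array([445.5, 244. , -55.2]), array([423., 245.]))]
[198.8 240.5] [(np.float64(2.6), array([435.7, 296.5,  53. ]), array([443., 222.])), (np.float64(45.0), array([453.4, 292.4, -16.3]), array([423., 245.]))]
[247.8 255.8] [(np.float64(1.7), array([398.5, 184.9,  19.3]), array([408., 201.])), (np.float64(48.2), array([ 398.7,  221.5, -115.2]), array([423., 245.]))]
dishL [621.3 -78.1   6. ]
dishS [460.  -52.6   1.2]
mat [486.1 256.1   2.7]
lampball [ 510.5 -296.5   91.3]
lampbase [ 502.4 -293.9   24.6]
(330, 794, 3)
```

View pics/crop1.png

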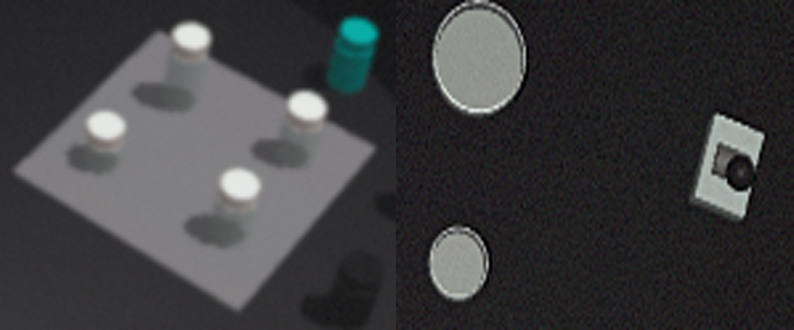

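The four caps, by range and by two-view triangulation:

| Top pixel | Scene pixel | Top of cap, z (mm) | Reading |
|---|---|---|---|
| (242,204) | (382,227) | 41 | 38 mm vial on the 3 mm mat |
| (199,205) | (423,245) | 55 | mid vial |
| (199,241) | (443,222) | 55 | mid vial |
| (235,237) | (408,201) | 69 | tall vial |

The shortest is therefore at about (524.5, 195.5), and the crop agrees: its cap sits lowest. Next are the dishes and the lamp.

```bash
cat >> h.py <<'E'
def go(x,y,z,yaw=None):
    s=env.state(); p=np.array(s['eef_pos']); th=s['tcp_rot'][2]; d=np.array([x,y,z])-p
    c,n=np.cos(th),np.sin(th)
    print('t',round(s['t'],2),'at',p.round(1),'rot',np.round(s['tcp_rot'],3),'tool shift m',np.round([(d[0]*c+d[1]*n)/1e3,(d[0]*n-d[1]*c)/1e3,-d[2]/1e3],4))
E
python3 - <<'E'
from h import *
for n in('top','scene'):
    c=pickle.load(open(n+'.pkl','rb')); P=pts(c); g=c['image'].mean(2)
    for nm,x,y,r,z in(('L',621,-78,70,18),('S',460,-55,50,18),('lamp',505,-294,60,25)):
        # surface-reading pixels in neighbourhood brighter than black bench
        m=((np.hypot(P[...,0]-x,P[...,1]-y)<r)&(g>75)).astype(np.uint8)
        if nm=='lamp': m&=((P[...,2]>18)&(P[...,2]<32)).astype(np.uint8)
        cs,_=cv2.findContours(m,0,1); 
        k=np.concatenate([q for q in cs if cv2.contourArea(q)>10]).reshape(-1,2)
        W=onz(c,k,z)[:,:2].astype(np.float32)
        print(n,nm,'circle',cv2.minEnclosingCircle(W),'rect',cv2.minAreaRect(W))
    b=(np.hypot(P[...,0]-505,P[...,1]+294)<60)&(P[...,2]>62)
    print('ball px',b.sum(),np.nanmean(P[b],0),P[b].max(0),P[b].min(0), np.argwhere(b).mean(0))
go(524.5,195.5,160)
E
```

```text
top L circle ((618.6688232421875, -75.7071304321289), 45.745819091796875) rect ((618.6195678710938, -77.04846954345703), (86.50190734863281, 89.14276123046875), 88.32612609863281)
top S circle ((460.0270690917969, -51.350101470947266), 28.039775848388672) rect ((460.0443420410156, -51.76063919067383), (53.98781204223633, 54.58535385131836), 70.34168243408203)
top lamp circle ((526.2188110351562, -306.52490234375), 38.660823822021484) rect ((527.211181640625, -307.9812316894531), (49.418270111083984, 68.96670532226562), 69.13084411621094)
ball px 97 [ 511.32411432 -301.78264291   87.27558584] [ 524.33766843 -290.64236196   95.84216308] [ 499.94658068 -314.89634518   72.27146809] [201.91752577 449.74226804]
scene L circle ((624.6449584960938, -71.39594268798828), 51.91786193847656) rect ((626.861328125, -72.4721908569336), (98.2911148071289, 91.2695541381836), 39.40561294555664)
scene S circle ((469.44207763671875, -47.39505386352539), 35.49359130859375) rect ((469.75689697265625, -46.90468215942383), (68.91666412353516, 52.04438018798828), 39.172550201416016)
scene lamp circle ((530.8570556640625, -306.47021484375), 39.76987075805664) rect ((531.7363891601562, -304.50323486328125), (54.96308135986328, 62.9372673034668), 68.87633514404297)
ball px 78 [ 518.37284659 -301.3738001    80.40183367] [ 527.66257052 -292.24142352   90.97295005] [ 505.45330097 -313.53466952   62.73530382] [127.52564103 230.05128205]
t 0.1 at [230.4 580.7 232.9] rot [-3.141 -0.     2.764] tool shift m [-0.4154 -0.2496  0.0729]
```

The large dish centre is at (619,-77). The lamp block is at (527,-307) with its x axis at -21°, and the ball is at about (512,-301), still near the off side. I'll move over the shortest vial with the fingers shut.

```bash
python3 -m pendant '[[[0,-0.02,-0.012,0,0],[0,-0.06,-0.036,0,0],[0,-0.10,-0.06,0,0],[0,-0.14,-0.084,0,0],[0,-0.18,-0.108,0,0],[0,-0.22,-0.132,0,0],[0,-0.25,-0.15,0,0],[0,-0.27,-0.162,0,0]]]'
python3 -m pendant '[[[0,-0.03,-0.018,0,0],[0,-0.06,-0.036,0,0],[0,-0.09,-0.054,0,0],[0,-0.12,-0.072,0.01,0],[0,-0.14,-0.084,0.03,0],[0,-0.145,-0.087,0.05,0],[0,-0.145,-0.087,0.07,0],[0,-0.145,-0.087,0.073,0]]]'
python3 -c "
from h import *
go(524.5,195.5,80)
print(env.state()['opening'])
c=grab('wrist');cv2.imwrite('pics/w1.png',c['image'])"
```

```text
t: 0.9
eef_pos: [422.9, 328.7, 233.3]
tcp_rot: [-3.141, -0.0, 2.762]
ft_force: [-0.6, 0.7, -0.0]
opening: 0.384
t: 1.7
eef_pos: [523.6, 195.8, 158.3]
tcp_rot: [-3.139, -0.003, 2.763]
ft_force: [-0.3, 1.1, 0.5]
opening: 0.004
t 1.7 at [523.6 195.8 158.3] rot [-3.139e+00 -3.000e-03  2.763e+00] tool shift m [-0.001   0.      0.0783]
0.0040178996508163515
```

View pics/w1.png

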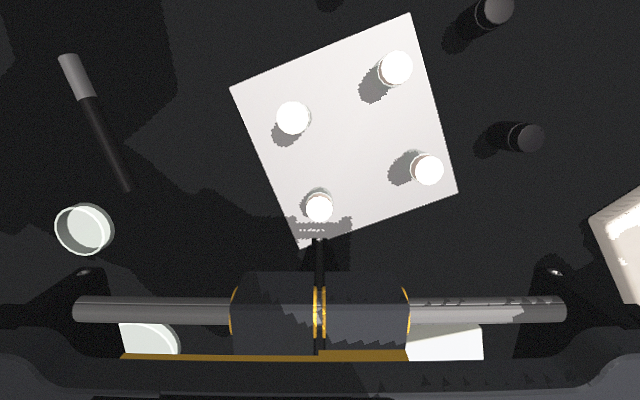

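The wrist view shows the fingertips at (319,240) coming down on the nearest cap, at (319,207), on the mat. I'll check that cap's position by ray.

```bash
python3 - <<'E'
from h import *
c=grab('wrist'); print(c['state']['eef_pos'].round(1))
m=(c['image'].min(2)>235).astype(np.uint8); n,l,s,ce=cv2.connectedComponentsWithStats(m)
P=pts(c)
for i in range(1,n):
    if s[i,4]>300 and ce[i,1]<300: 
        z=np.nanmedian(P[l==i][:,2]); print(ce[i].round(1),s[i,4],z.round(1),onz(c,ce[i],z).round(1))
for z in(41,):print(onz(c,[319,207],z))
u=(85,229);print('dishS',onz(c,u,18))
E
python3 -m pendant '[[[0,-0.001,0,0.02,0],[0,-0.001,0,0.04,0],[0,-0.001,0,0.06,0],[0,-0.001,0,0.075,0],[0,-0.001,0,0.078,0],[0,-0.001,0,0.078,0],[0,-0.001,0,0.078,0],[0,-0.001,0,0.078,0]]]'
```

```text
[523.9 196.2 159.1]
[369.   66.7] 7513 2.8 [[424.8 284.7   2.8]]
[291.6 116.6] 857 68.6 [[441.4 205.4  68.6]]
[428.2 169.8] 652 54.5 [[523.7 295.2  54.5]]
[318.5 208.3] 532 40.5 [[525.2 194.1  40.5]]
[623.7 221.9] 568 29.3 [[657.6 478.9  29.3]]
[[524.08478414 195.09707152  41.        ]]
dishS [[462.22981631 -46.2354848   18.        ]]
t: 2.6
eef_pos: [525.8, 196.2, 83.5]
tcp_rot: [3.141, 0.001, 2.764]
ft_force: [0.3, 0.7, -0.8]
opening: 0.005
```

The tool is within 2 mm of the cap's axis and the tips are about 21 mm above it. I'll hold for 3.2 s and then rise.

```bash
H='x'
python3 -m pendant '[[[0,0,0,0.002,0],[0,0,0,0.002,0],[0,0,0,0.002,0],[0,0,0,0.002,0],[0,0,0,0.002,0],[0,0,0,0.002,0],[0,0,0,0.002,0],[0,0,0,0.002,0]]]'
python3 -m pendant '[[[0,0,0,0,0],[0,0,0,0,0],[0,0,0,0,0],[0,0,0,0,0],[0,0,0,0,0],[0,0,0,0,0],[0,0,0,0,0],[0,0,0,0,0]]]'
python3 -m pendant '[[[0,0,0,0,0],[0,0,0,0,0],[0,0,0,0,0],[0,0,0,0,0],[0,0,0,0,0],[0,0,0,0,0],[0,0,0,0,0],[0,0,0,0,0]]]'
python3 -m pendant '[[[0,0,0,0,0],[0,0,0,0,0],[0,0,0,0,0],[0,0,0,0,0],[0,0,0,0,0],[0,0,0,0,0],[0,0,0,0,0],[0,0,0,0,0]]]'
python3 -m pendant '[[[0,0,0,-0.03,0],[0,0,0,-0.06,0],[0,0,0,-0.08,0],[0,0,0,-0.09,0],[0,0,0,-0.1,0],[0,0,0,-0.1,0],[0,0,0,-0.1,0],[0,0,0,-0.1,0]]]'
python3 -c "
from h import *
go(619,-77,180);go(619,-77,62)"
```

```text
t: 3.4
eef_pos: [525.4, 196.1, 80.5]
tcp_rot: [3.141, 0.0, 2.764]
ft_force: [-0.8, -0.1, 0.5]
opening: 0.01
t: 4.2
eef_pos: [525.3, 196.1, 80.4]
tcp_rot: [3.142, 0.0, 2.764]
ft_force: [-0.3, -0.0, -0.1]
opening: 0.005
t: 5.0
eef_pos: [525.4, 196.1, 80.5]
tcp_rot: [3.141, 0.0, 2.764]
ft_force: [-0.1, 0.1, 0.0]
opening: 0.003
t: 5.8
eef_pos: [525.4, 196.1, 80.4]
tcp_rot: [3.141, 0.0, 2.764]
ft_force: [-0.7, -0.2, 0.0]
opening: 0.002
t: 6.6
eef_pos: [525.0, 196.0, 179.5]
tcp_rot: [-3.141, -0.001, 2.764]
ft_force: [-0.3, -0.3, -0.6]
opening: 0.009
t 6.6 at [525.  196.  179.5] rot [-3.141e+00 -1.000e-03  2.764e+00] tool shift m [-0.188  -0.219  -0.0005]
t 6.6 at [525.  196.  179.5] rot [-3.141e+00 -1.000e-03  2.764e+00] tool shift m [-0.188  -0.219   0.1175]
```

```bash
python3 -m pendant '[[[0,-0.02,-0.024,0,0],[0,-0.05,-0.058,0,0],[0,-0.08,-0.093,0,0],[0,-0.11,-0.128,0,0],[0,-0.14,-0.163,0,0],[0,-0.17,-0.198,0,0],[0,-0.188,-0.219,0,0],[0,-0.188,-0.219,0,0]]]'
python3 -c "
from h import *
go(619,-77,59)
c=grab('wrist');cv2.imwrite('pics/w2.png',c['image']);P=pts(c)
for n in [c]:
    m=((np.hypot(P[...,0]-619,P[...,1]+77)<60)&(c['image'].mean(2)>75)).astype(np.uint8)
    m[230:]=0
    k=np.argwhere(m)[:,::-1]; W=onz(c,k,18); print(len(k),W.min(0),W.max(0))
"
```

```text
t: 7.4
eef_pos: [619.9, -80.2, 179.2]
tcp_rot: [-3.141, -0.001, 2.76]
ft_force: [0.3, 1.0, -0.1]
opening: 0.008
t 7.4 at [619.9 -80.2 179.2] rot [-3.141e+00 -1.000e-03  2.760e+00] tool shift m [0.002  0.0026 0.1202]
5449 [ 574.06957898 -124.95722069   18.        ] [665.02931691 -34.89818084  18.        ]
```

View pics/w2.png

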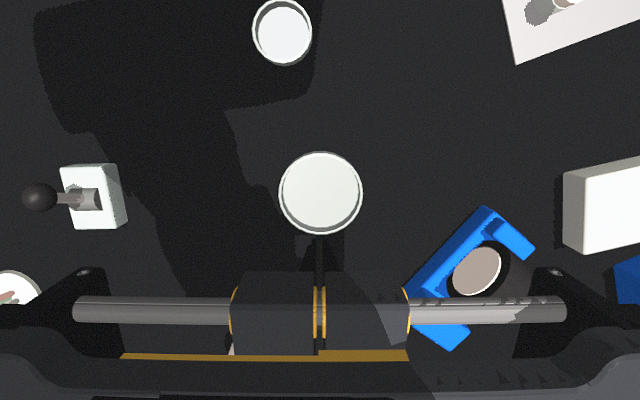

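The dish is the larger of the two, centred at (320,193) in the wrist view, which gives (619.5,-80): right under the tool. The tape is at (470,275), 93 mm high. With the TCP at 65 mm the gripper body stays above 120 mm, so it clears. I'll descend and hold.

```bash
python3 -m pendant '[[[0,0,0,0.02,0],[0,0,0,0.04,0],[0,0,0,0.06,0],[0,0,0,0.08,0],[0,0,0,0.1,0],[0,0,0,0.114,0],[0,0,0,0.114,0],[0,0,0,0.114,0]]]'
python3 -m pendant '[[[0,0,0,0,0],[0,0,0,0,0],[0,0,0,0,0],[0,0,0,0,0],[0,0,0,0,0],[0,0,0,0,0],[0,0,0,0,0],[0,0,0,0,0]]]'
python3 -m pendant '[[[0,0,0,0,0],[0,0,0,0,0],[0,0,0,0,0],[0,0,0,0,0],[0,0,0,0,0],[0,0,0,0,0],[0,0,0,0,0],[0,0,0,0,0]]]'
python3 -m pendant '[[[0,0,0,0,0],[0,0,0,0,0],[0,0,0,0,0],[0,0,0,0,0],[0,0,0,0,0],[0,0,0,0,0],[0,0,0,0,0],[0,0,0,0,0]]]'
python3 -m pendant '[[[0,0,0,0,0],[0,0,0,0,0],[0,0,0,0,0],[0,0,0,0,0],[0,0,0,0,0],[0,0,0,0,0],[0,0,0,0,0],[0,0,0,0,0]]]'
python3 -m pendant '[[[0,0,0,-0.03,0],[0,0,0,-0.06,0],[0,0,0,-0.09,0],[0,0,0,-0.11,0],[0,0,0,-0.12,0],[0,0,0,-0.12,0],[0,0,0,-0.12,0],[0,0,0,-0.12,0]]]'
python3 - <<'E'
from h import *
go(460,-281,185)
for n in ('wrist','scene','top'):
    c=grab(n); P=pts(c)
    b=(np.hypot(P[...,0]-513,P[...,1]+301)<45)&(P[...,2]>55)&(P[...,2]<110)&(c['image'].max(2)<90)
    if b.sum()<5: print(n,'none'); continue
    v,u=np.argwhere(b).mean(0); print(n,b.sum(),u,v,'ball at z77',onz(c,[u,v],77).round(1))
E
```

```text
t: 8.25
eef_pos: [619.4, -76.3, 66.7]
tcp_rot: [3.141, -0.0, 2.764]
ft_force: [-1.0, -0.2, 0.2]
opening: 0.005
t: 9.05
eef_pos: [619.3, -76.9, 66.4]
tcp_rot: [3.142, -0.0, 2.764]
ft_force: [0.9, 0.0, 0.0]
opening: 0.005
t: 9.85
eef_pos: [619.3, -76.8, 66.4]
tcp_rot: [3.142, -0.0, 2.764]
ft_force: [-0.3, -0.3, -0.3]
opening: 0.003
t: 10.65
eef_pos: [619.3, -76.8, 66.4]
tcp_rot: [3.142, -0.0, 2.764]
ft_force: [0.2, -1.3, 0.2]
opening: 0.003
t: 11.45
eef_pos: [619.3, -76.8, 66.4]
tcp_rot: [3.141, 0.0, 2.764]
ft_force: [-0.3, 0.3, 0.5]
opening: 0.005
t: 12.25
eef_pos: [618.9, -76.8, 185.1]
tcp_rot: [-3.141, -0.002, 2.764]
ft_force: [-0.4, 0.1, -0.0]
opening: 0.006
t 12.25 at [618.9 -76.8 185.1] rot [-3.141e+00 -2.000e-03  2.764e+00] tool shift m [ 7.230e-02 -2.484e-01  1.000e-04]
wrist 765 42.10457516339869 196.54117647058823 ball at z77 [[ 513.7 -308.5   77. ]]
scene 81 230.02469135802468 127.77777777777777 ball at z77 [[ 516.3 -304.4   77. ]]
top 97 449.74226804123714 201.91752577319588 ball at z77 [[ 513.1 -304.7   77. ]]
```

Both holds are done, about 3.2 s each. The ball is at about (514,-304.5), and the tool's -x already lies along the block's +x, so no turn is needed. I'll go behind the ball, come down, and push along tool -x.

```bash
python3 -m pendant '[[[0,0.007,-0.03,0,0],[0,0.016,-0.07,0,0],[0,0.026,-0.11,0,0],[0,0.036,-0.15,0,0],[0,0.046,-0.19,0,0],[0,0.054,-0.225,0,0],[0,0.06,-0.249,0,0],[0,0.06,-0.249,0,0]]]'
python3 -m pendant '[[[0,0,0,0.02,0],[0,0,0,0.04,0],[0,0,0,0.06,0],[0,0,0,0.08,0],[0,0,0,0.1,0],[0,0,0,0.107,0],[0,0,0,0.107,0],[0,0,0,0.107,0]]]'
python3 - <<'E'
from h import *
go(527.1,-308.4,78)
c=grab('scene');cv2.imwrite('pics/s2.png',cv2.resize(c['image'][60:220,120:320],None,fx=3.5,fy=3.5))
E
```

```text
t: 13.2
eef_pos: [470.2, -288.2, 186.1]
tcp_rot: [-3.142, -0.001, 2.761]
ft_force: [-0.1, 0.1, 0.4]
opening: 0.006
t: 14.0
eef_pos: [472.1, -286.1, 79.9]
tcp_rot: [-3.142, 0.001, 2.764]
ft_force: [0.3, 0.8, 0.2]
opening: 0.004
t 14.0 at [ 472.1 -286.1   79.9] rot [-3.142e+00  1.000e-03  2.764e+00] tool shift m [-0.0593 -0.0005  0.0019]
```

View pics/s2.png

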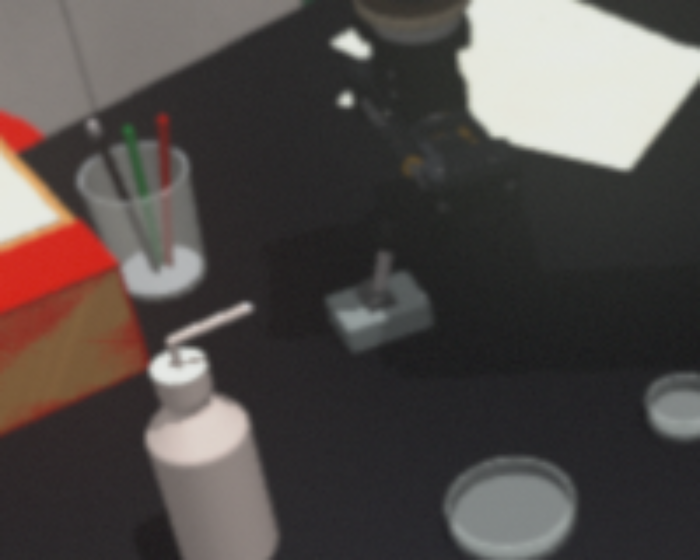

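The crop shows the shut fingers behind the lever, whose rod is at (382,265), with nothing else near. I'll push to about s=+4 mm.

```bash
python3 -m pendant '[[[0,-0.01,0,0,0],[0,-0.02,0,0,0],[0,-0.028,0,0,0],[0,-0.036,0,0,0],[0,-0.044,0,0,0],[0,-0.05,0,0,0],[0,-0.055,0,0,0],[0,-0.058,0,0,0]]]'
python3 -m pendant '[[[0,-0.001,0,0,0],[0,-0.002,0,0,0],[0,-0.003,0,0,0],[0,-0.004,0,0,0],[0,-0.005,0,0,0],[0,-0.005,0,0,0],[0,-0.005,0,0,0],[0,-0.005,0,0,0]]]'
cat > ball.py <<'E'
from h import *
go(527.1,-308.4,78)
for n in ('scene','top'):
    c=grab(n); P=pts(c); D=P-np.array([527.5,-307.5,0]); s=D[...,0]*.932-D[...,1]*.364; l=D[...,0]*.364+D[...,1]*.932
    b=(abs(l)<16)&(abs(s)<48)&(P[...,2]>60)&(P[...,2]<100)&(c['image'].max(2)<90)
    v,u=np.argwhere(b).mean(0) if b.sum() else (0,0)
    print(n,b.sum(),(u,v),'s',np.nanpercentile(s[b],[5,50,95]).round(1) if b.sum() else '', 'z',np.nanmax(P[b][:,2]) if b.sum() else '')
E
python3 ball.py
```

```text
t: 14.85
eef_pos: [525.9, -307.6, 79.2]
tcp_rot: [3.141, -0.0, 2.764]
ft_force: [-1.0, 0.3, -1.5]
opening: 0.005
t: 15.65
eef_pos: [530.3, -309.4, 79.5]
tcp_rot: [-3.142, 0.0, 2.764]
ft_force: [-0.1, -0.2, -0.7]
opening: 0.002
t 15.65 at [ 530.3 -309.4   79.5] rot [-3.142  0.     2.764] tool shift m [ 0.0034 -0.0002  0.0015]
scene 129 (np.float64(219.4108527131783), np.float64(132.89922480620154)) s [-3.1 23.5 39.5] z 87.52920536288593
top 0 (0, 0) s  z
```

The ball is now near s=+27. I'll nudge on in small steps until the end stop shows in the force.

```bash
python3 -m pendant '[[[0,-0.0005,0,0,0],[0,-0.001,0,0,0],[0,-0.0015,0,0,0],[0,-0.002,0,0,0],[0,-0.002,0,0,0],[0,-0.002,0,0,0],[0,-0.002,0,0,0],[0,-0.002,0,0,0]]]'
python3 -m pendant '[[[0,-0.0005,0,0,0],[0,-0.001,0,0,0],[0,-0.0015,0,0,0],[0,-0.002,0,0,0],[0,-0.002,0,0,0],[0,-0.002,0,0,0],[0,-0.002,0,0,0],[0,-0.002,0,0,0]]]'
python3 -c "
from h import *
print(env.state()['ft_force'])"
```

```text
t: 16.55
eef_pos: [532.1, -310.1, 79.4]
tcp_rot: [3.142, 0.0, 2.764]
ft_force: [-0.6, 0.4, -0.0]
opening: 0.006
t: 17.35
eef_pos: [533.9, -310.9, 79.4]
tcp_rot: [3.141, -0.0, 2.764]
ft_force: [-0.5, 1.0, -1.3]
opening: 0.005
[-0.52623566  0.99229199 -1.27659654]
```

```bash
python3 -m pendant '[[[0,-0.0005,0,0,0],[0,-0.001,0,0,0],[0,-0.0015,0,0,0],[0,-0.002,0,0,0],[0,-0.002,0,0,0],[0,-0.002,0,0,0],[0,-0.002,0,0,0],[0,-0.002,0,0,0]]]'
python3 - <<'E'
from h import *
c=grab('scene');cv2.imwrite('pics/s3.png',cv2.resize(c['image'][100:170,190:280],None,fx=8,fy=8,interpolation=2))
E
```

```text
t: 18.15
eef_pos: [534.4, -311.0, 79.2]
tcp_rot: [3.141, -0.004, 2.764]
ft_force: [-9.2, 2.7, 3.5]
opening: 0.006
```

View pics/s3.png

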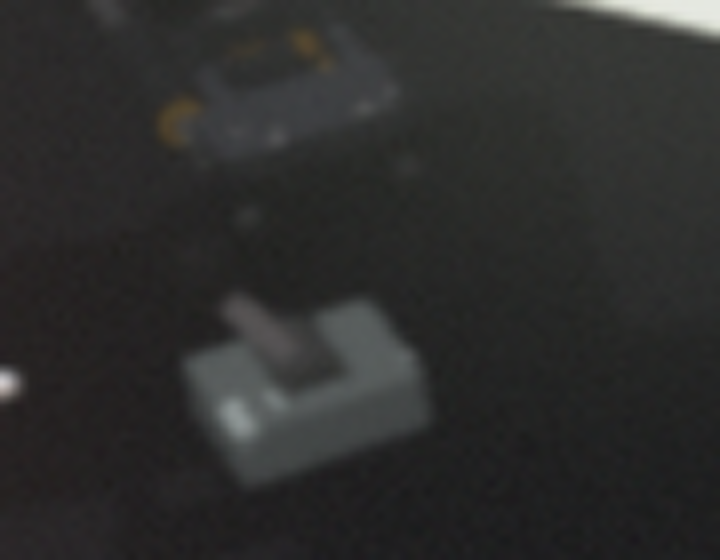

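The force along the push jumped to about 9 N, which is the end stop. The crop shows the rod leaning to the far side, from (310,360) up to (235,300). I'll draw back, rise and check.

```bash
python3 -m pendant '[[[0,0.01,0,0,0],[0,0.03,0,0,0],[0,0.05,0,0,0],[0,0.065,0,0,0],[0,0.07,0,-0.02,0],[0,0.07,0,-0.05,0],[0,0.07,0,-0.09,0],[0,0.07,0,-0.12,0]]]'
python3 -m pendant '[[[0,0.02,0,-0.005,0],[0,0.05,0,-0.005,0],[0,0.05,0,-0.005,0],[0,0.05,0,-0.005,0],[0,0.05,0,-0.005,0],[0,0.05,0,-0.005,0],[0,0.05,0,-0.005,0],[0,0.05,0,-0.005,0]]]'
python3 ball.py
python3 - <<'E'
from h import *
c=grab('top'); o=pickle.load(open('top.pkl','rb'))['image']
d=cv2.absdiff(c['image'],o).max(2)
for nm,(u,v) in dict(vs=(242,204),m1=(199,204),m2=(199,240),vt=(235,237),dL=(351,167),dS=(343,230),tape=(304,110),wash=(405,105),box=(226,118),marker=(313,265)).items(): 
    r=22; print(nm,(d[v-r:v+r,u-r:u+r]>45).sum(),end=' ')
cv2.imwrite('pics/top9.png',cv2.hconcat([c['image'][90:290,180:330],c['image'][90:290,330:480]]))
E
```

```text
t: 19.0
eef_pos: [471.0, -286.0, 201.8]
tcp_rot: [-3.141, 0.003, 2.764]
ft_force: [0.7, 0.6, 0.3]
opening: 0.005
t: 19.8
eef_pos: [424.5, -267.4, 204.2]
tcp_rot: [3.141, -0.0, 2.764]
ft_force: [-0.2, -0.6, -0.1]
opening: 0.005
t 19.8 at [ 424.5 -267.4  204.2] rot [ 3.141 -0.     2.764] tool shift m [-0.1105 -0.0002  0.1262]
scene 77 (np.float64(214.4805194805195), np.float64(133.7012987012987)) s [23.5 34.4 43.9] z 86.46761462397603
top 94 (np.float64(454.4255319148936), np.float64(184.67021276595744)) s [19.3 27.6 39. ] z 90.42836860235116
vs 0 m1 0 m2 0 vt 0 dL 0 dS 0 tape 0 wash 0 box 0 marker 1174
```

View pics/top9.png

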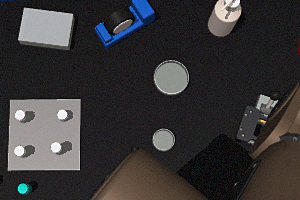

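The ball is now at s≈+28 to +30 mm, which is fully over, and nothing has changed around the vials, dishes, tape, bottle and box. The arm hides the marker in the top view, so I'll check it in the scene view and then hand in.

Run:
```python
from h import *
c=grab('scene'); o=pickle.load(open('scene.pkl','rb'))['image']
def m(i): 
    k=np.argwhere(i[150:190,335:385].mean(2)>75); return len(k),k.mean(0)
print(m(o),m(c['image']))
print(env.job_done())
```

```text
(70, array([11.7       , 35.72857143])) (69, array([11.62318841, 35.76811594]))
the job is handed in; nothing more can be done
None
```

The pointing check is finished and handed in at about 20 s of the 53 s allowed; the hand-in reports no verdict.

- **Shortest vial:** I pointed at its cap for about 3.2 s. The tool was within about 2 mm of its axis and the fingertips about 20 mm over the cap.
- **Larger dish:** I pointed at its middle for about 3.2 s. The tool was within about 4 mm of the centre and the fingertips about 29 mm above the rim, a little more than two centimetres, to keep the gripper clear of the tape dispenser.
- **Lamp lever:** I pushed it with the fingers shut until it met the end stop, at about 9 N, then drew back and up. The last pictures put the ball 28 mm (top view) and 34 mm (scene view) past the pivot. They disagree by about 6 mm, but both show the lever fully over (29 mm expected).
- **Other things:** The top view showed no change around the vials, dishes, tape, wash bottle and slide box. The arm hid the marker there, but the scene view showed it unmoved. The only force above sensor noise was at the lever stop.

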